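# Load the demagnetiser and set its selector

### The job

Lift the largest of the three lap rings up and off its rail peg and stand it gently on edge in the slot of the demagnetiser console. Once the ring is standing there released, turn the console's detented selector knob clockwise, round to the detent where its nose points at the tall stud, and leave it there; leave the other rings hanging and the other things on the bench alone.

Things in the scene. Friction and masses are not known exactly. Their poses are not given: they have to be found in the camera images.
- rail: Fixed wooden peg rail, 440 mm long, on two posts at its ends. Origin at bench level under the rail's front face; -x points from it to the robot, y along it. Three level pegs, 12 mm thick, at y = -140, 0, 140 mm run along -x at axis height 215 mm to x = -105 mm, where the end turns up (its top at z = 232 mm, 11 mm above the peg's top). Rail top at z = 223 mm.
- ring_large: The lap ring to move: steel, 116 mm outer, 68 mm bore diameter (wall 24 mm), 12 mm thick, 0.65 kg. Origin at its centre; x along its axis. At the start it hangs by the top of its bore on one of the pegs, plane upright, axis along the peg (centre at rail x = -52, z = 187 mm; rim top z = 245 mm, peg top z = 221 mm).
- ring_mid: Bronze lap ring, 96 mm outer and 68 mm bore diameter, 12 mm thick, hanging on another peg in the same way; leave it. Origin at its centre, x along its axis.
- ring_small: Steel lap ring, 86 mm outer and 68 mm bore diameter, 12 mm thick, hanging on the remaining peg; leave it. Origin at its centre, x along its axis.
- console: Fixed grey demagnetiser console, 160 mm (x) by 310 mm (y), top at z = 75 mm; origin at bench level under its middle. Slot in its +y half; selector axis, upright, at x = 0, y = -85 mm. Round it, at 58 mm radius, stand eight studs 30 degrees apart, one per detent, clockwise from +105 to -105 degrees (from the console's x towards y): seven are 6 mm high and 8 mm wide, one is tall.
- slot (a point): Centre of the slot's floor, 20 mm above the bench, 55 mm below the console top; axes as the console's. The slot is open above, 20 mm wide (x), 134 mm long (y), with upright walls. A ring standing in it has its axis along x and its centre 58 mm above this point.
- selector_grip (a point): On the knob's axis, 34 mm above the console top; turns with it: z up, x along the nose. Bar grip along x, 16 mm wide, 64 mm long, 10 to 46 mm above the console top, on a skirt 64 mm wide, 11 mm high; nose to x = 50 mm. Detents every 30 degrees, about 0.25 Nm, snapping home when nearer than half way. Starts in the first or second of eight, clockwise; stops 9 degrees past first and last.
- mark: The tall stud: steel, 12 mm wide, 18 mm high, at the sixth, seventh or eighth detent counted clockwise (120 to 210 degrees clockwise from where the nose starts). Origin at the centre of its foot, on the console top.
- valve_plate: Rejected square steel valve plate with holes, 90 x 90 x 10 mm, lying on the bench; leave it. Origin at the centre of its underside.
- reed_tray: Grey plastic reed tray, 170 x 110 x 30 mm; leave it. Origin at the centre of its underside.
- plug_gauge: Brass plug gauge 130 mm long, up to 30 mm thick, lying along its x; leave it. Origin under its middle.
- brush: Bench brush with a wooden handle, lying along its x; leave it. Origin at its underside.
- oil_bottle: White bottle, 60 mm in diameter and 160 mm high; leave it. Origin at the centre of its foot.

How it is judged:
By the outcome, as a careful person would: the job done as asked, in the order asked, and still so for the second after the job is handed in, with the robot touching nothing.
It also fails if it takes over 70 s, if anything falls off the work surface, if the arm or the gripper's body presses on something with over 40 N, if the wrist force passes 120 N, or if a joint passes its speed limit or range.

### The arm

A 6-joint arm with a two-finger parallel gripper is mounted at the origin on the work surface. World frame = base frame: x ahead of the robot, y to its left, z up, the work surface at z = 0. Lengths are in m, angles in degrees, forces in N, time in s.
With the tool pointing down it reaches from about 0.3 to 0.75 m from the base axis. Payload 8.5 kg.
Tool frame: the origin (TCP) lies at the very end of the fingers, on their centre line; the grasp point (between the pads) lies 19 mm behind it; z points along the fingers, y is the line along which they close (so a half turn about z gives the same grasp; the last joint's range is limited). The gripper opens to 85 mm and grips with 20 to 120 N. Pads are 22 mm wide; open, the fingers measure 114 mm over their backs; the gripper's body (76 mm by 85 mm) begins 54 mm behind the grasp point. The pads swing forward as they close: fully open they stand 13 mm farther back than shut.
Start: joints at [-85.961, 21.807, 74.336, -0, 83.858, -12.336], TCP at [0.155, -0.528, 0.231] pointing down, gripper open.
Joint ranges: [-178.18, 178.18], [-50.72, 133.34], [12.68, 142.11], [-81.47, 261.47], [9.98, 163.14], [-165.26, 165.26]. Speed limits (degrees/s): [136.94, 136.94, 180, 180, 180, 180].

### API

Orientations are given as a 3x3 rotation matrix whose columns are the frame's x, y, z axes.
In Python, from rig import env gives the robot as it stands.
- The arm moves only by the tool move_arm, never from a script. Its argument "plan" is a list of rows, each a list of 7 numbers: the turn, a rotation vector about the tool's x, y, z in degrees, then the shift along the tool's x, y, z in cm, then the gripper command: -1 is shut, 1 is fully open, values between are in proportion. In form: [[ax, ay, az, tx, ty, tz, jaw], ...]. A call has 1 to 5 rows; each row is the pose to reach, as a shift and turn from the pose commanded when the call began, along the tool's axes at that moment; what a row does not reach only later rows make up. A row lasts 1/10 s, in which the tool goes at most 50 mm and 8.59 degrees, less where a joint would pass 70% of its speed; a pose out of reach is approached as far as the arm can. A call with a gripper value outside its range is refused whole. The fingers move at their own pace and stop on an object; "squeeze" is the grip in N (left out, the last holds). Time passes only in rows, so rows that repeat a pose let the fingers close. It gives the time, the measured TCP pose, the force, the opening and the grip force at its end, in the units of the state.
- env.observe(): the state, without advancing time (a new reading comes with each control period).
- env.get_image(name): name is "scene" or "top" or "wrist"; returns a dict with "color" (420x560x3 uint8, red, green, blue), "fov_y" (degrees; the focal length in pixels is half the picture's height over the tangent of half this angle, whatever the lens; pixels are square), "cx", "cy" (the principal point, pixels), "distortion" ([k1, k2, p1, p2, k3] as OpenCV has them; the pictures are not rectified), "R" (3x3) and "t" (3): a world point X has camera coordinates R X + t. Camera axes: x right, y down, z forward; pixel columns grow to the right and rows downward; lengths in m; the calibration is good to about 2 mm. A picture is of the moment at which its call begins. There is no depth.
- env.close_job(): hands the job in; it is judged then, once.
Trained networks look in a picture, given as the dict that the camera call returned (one of the last four; its "shot" number tells which), for a name from the list of things; names that differ only in an ending like _2 or _b are one class to them, and where a whole thing is asked for, a point or a joint stands for the part that bears it (a point fixed in the world has none). Each returns a list of dicts, best first, with "conf" (0 to 1); they miss things now and then, are a little off and sometimes report something else, mostly with a low value. They report only what shows in the picture. A call takes as long as a camera call.
- env.outline_of(target, picture): "mask" (420x560 bool, what is visible of it) and "bbox" ([centre column, centre row, width, height] in pixels, round what is visible of it).
- env.tip_of(target, picture): "pixel" ([column, row] in pixels: a listed point, or the origin of a listed thing).
The state is a dict: "time_s": time; "q": joint angles; "qvel": joint speeds; "joint_efforts": joint torques, N m; "position": TCP position; "tool_rot": TCP orientation; "ft_force": force on the tool from outside, world axes, zero at the start; "wrist_torque": the same for the moment, N m; "grip_width": finger opening in m; "gripper_force": force on a finger pad.
Only numpy, scipy, OpenCV 4.12 (cv2) and the standard library are available. Lean on these libraries where they do the work, as an engineer would, in place of code of your own. Each camera call takes 0.05 s, during which the arm holds its last target. There are 200 camera calls.

## Working session

There is one attempt and no reset: what is moved stays moved. The work goes in short steps, Python scripts to look and compute and a tool call to move; the robot and the scene stay as the last step left them, time stands still between calls to the robot, and variables do not carry over. Pictures are saved under pics/ and viewed, at most 10 in all, crops included, and the job is handed in when it is done.

Besides the shell and the picture viewer there is one more tool, called by a JSON object that holds its "fn" and its "kwargs". move_arm: Moves the arm, as the interface text tells. Its arguments: {"type":"object","properties":{"plan":{"type":"array"},"squeeze":{"type":"number"}},"required":["plan"]}

```bash
ls; mkdir -p pics; cat > h.py <<'E'
import numpy as np, cv2, json
from rig import env
def cam(p):
    f=p["color"].shape[0]/2/np.tan(np.radians(p["fov_y"])/2)
    return np.array([[f,0,p["cx"]],[0,f,p["cy"]],[0,0,1.]]),np.array(p["distortion"],float),np.array(p["R"]),np.array(p["t"])
def ray(p,px):
    K,d,R,t=cam(p); u=cv2.undistortPoints(np.array([[px]],float),K,d)[0,0]
    return -R.T@t, R.T@np.array([u[0],u[1],1.])
def onz(p,px,z):
    c,d=ray(p,px); return c+d*(z-c[2])/d[2]
def tri(l):
    A=np.zeros((3,3));b=np.zeros(3)
    for p,px in l:
        c,d=ray(p,px);d=d/np.linalg.norm(d);M=np.eye(3)-np.outer(d,d);A+=M;b+=M@c
    return np.linalg.solve(A,b)
def proj(p,X):
    K,d,R,t=cam(p);return cv2.projectPoints(np.atleast_2d(np.array(X,float)),cv2.Rodrigues(R)[0],t,K,d)[0][:,0]
def save(p,n): cv2.imwrite("pics/"+n+".png",p["color"][:,:,::-1])
E
python3 - <<'E'
from h import *
np.set_printoptions(precision=4,suppress=True)
P={n:env.get_image(n) for n in("scene","top")}
for n,p in P.items(): save(p,n+"0"); print(n,"cam at",-np.array(p["R"]).T@p["t"])
cv2.imwrite("pics/both.png",np.hstack([P[n]["color"] for n in P])[:,:,::-1])
for k in["rail","ring_large","ring_mid","ring_small","console","slot","selector_grip","mark"]:
    px={}
    for n,p in P.items():
        r=env.tip_of(k,p)
        if r: px[n]=r[0]; print(k,n,r[0]["pixel"],round(r[0]["conf"],2))
    if len(px)==2: print("  ->",tri([(P[n],px[n]["pixel"]) for n in px]))
print(env.observe())
E
```

```text
pics
scene cam at [ 1.1116 -0.8043  0.9244]
top cam at [ 0.4758 -0.0223  1.1452]
rail top [95.1, 229.7] 0.21
ring_large scene [368.8, 181.4] 0.88
ring_large top [188.1, 148.5] 0.76
  -> [0.6913 0.1813 0.1927]
ring_mid scene [356.5, 157.3] 0.7
ring_mid top [142.8, 188.8] 0.88
  -> [0.5902 0.2875 0.1887]
ring_small scene [348.1, 137.4] 0.53
ring_small top [99.5, 230.5] 0.74
  -> [0.492  0.3915 0.1835]
console scene [237.5, 265.3] 0.91
console top [328.3, 235.8] 0.81
  -> [ 0.4793 -0.1928 -0.0069]
slot scene [261.8, 250.8] 0.79
slot top [308.1, 222.5] 0.97
  -> [ 0.5187 -0.128   0.0294]
selector_grip scene [205.6, 246.7] 0.76
selector_grip top [367.1, 254.7] 0.69
  -> [ 0.4341 -0.2742  0.1074]
mark scene [187.8, 258.6] 0.43
mark top [375.1, 270.5] 0.55
  -> [ 0.3886 -0.3083  0.0576]
{'time_s': 0.9, 'q': array([-85.9608,  21.8046,  74.3346,   0.0012,  83.8579, -12.3359]), 'qvel': array([-0.0331,  0.0529, -0.0856, -0.0025,  0.0534, -0.0322]), 'joint_efforts': array([  0.0019, -44.8315, -23.1461,  -0.0001,   0.0005,  -0.    ]), 'position': array([ 0.1551, -0.5277,  0.2313]), 'tool_rot': array([[ 0.9594,  0.2819,  0.    ],
       [ 0.2819, -0.9594, -0.    ],
       [ 0.    ,  0.0001, -1.    ]]), 'ft_force': array([ 0.1866,  0.3981, -0.2747]), 'wrist_torque': array([-0.0178,  0.0298,  0.004 ]), 'gripper_force': 0.0, 'grip_width': 0.08539784891624737}
```

View pics/scene0.png

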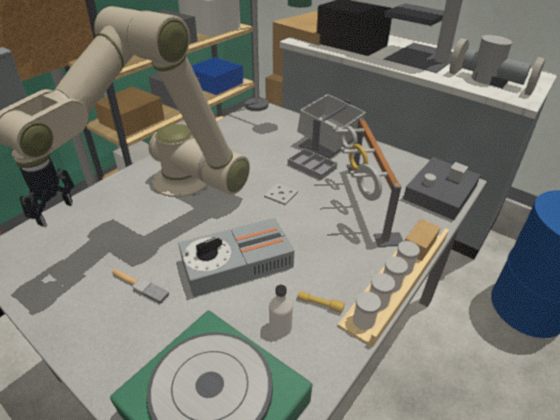

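View pics/top0.png

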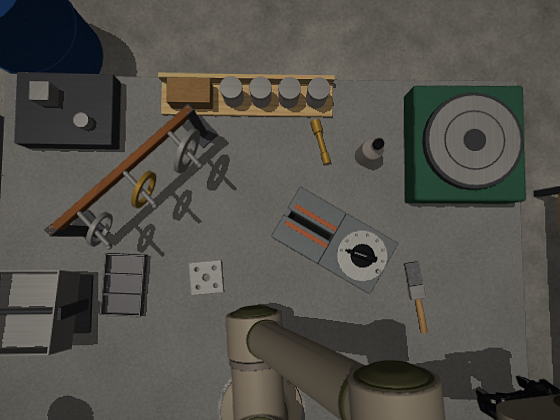

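The top view shows the large ring on the lower-right peg near (187,149). The slot is at about (310,222) and the knob at (362,255), with the tall stud probably near (375,270). I'll move over the console for a wrist view.

{"fn": "move_arm", "kwargs": {"plan": [[0,0,-8,6,-4,-3,0],[0,0,-16,12,-8,-6,0],[0,0,-24,18,-12,-9,0],[0,0,-32,24,-16,-12,0],[0,0,-40,28,-20,-14,0]]}}

```text
time_s: 1.4
position: [0.3018, -0.3469, 0.3275]
tool_rot: [[0.549, 0.836, 0.0], [0.836, -0.549, -0.0], [-0.0, 0.0, -1.0]]
ft_force: [-0.1, -1.2, 0.7]
grip_width: 0.0424
gripper_force: 0.0
```

```bash
cat >> h.py <<'E'
def go(pos=None,yaw=None):
    """shift (cm, tool axes) and turn to reach pos with tool down, tool y at world angle yaw"""
    s=env.observe();R=np.array(s["tool_rot"]);p=np.array(s["position"])
    print("t",round(s["time_s"],2),"p",p.round(4),"yaw",np.degrees(np.arctan2(R[1,1],R[0,1])).round(2),"q6",round(s["q"][5],1),"F",np.round(s["ft_force"],1),"w",round(s["grip_width"],4),round(s["gripper_force"],1))
    if pos is None: return
    y=np.radians(yaw);Y=np.array([np.cos(y),np.sin(y),0]);Z=np.array([0,0,-1.]);G=np.c_[np.cross(Y,Z),Y,Z]
    print("rot",np.degrees(cv2.Rodrigues(R.T@G)[0][:,0]).round(2),"shift cm",(R.T@(np.array(pos)-p)*100).round(2))
E
python3 - <<'E'
from h import *
go()
p=env.get_image("wrist"); save(p,"w1"); print(-np.array(p["R"]).T@p["t"])
import pickle; pickle.dump({k:p[k] for k in p},open("w1.pkl","wb"))
for k in["console","slot","selector_grip","mark","ring_large"]:
    for r in env.tip_of(k,p)[:2]: print(k,r["pixel"],round(r["conf"],2))
E
```

```text
t 1.4 p [ 0.3018 -0.3469  0.3275] yaw -33.31 q6 -30.5 F [-0.1 -1.2  0.7] w 0.0424 0.0
[ 0.34114163 -0.28539373  0.46914511]
selector_grip [349.9, 31.1] 0.74
mark [329.4, 100.4] 0.43
```

View pics/w1.png

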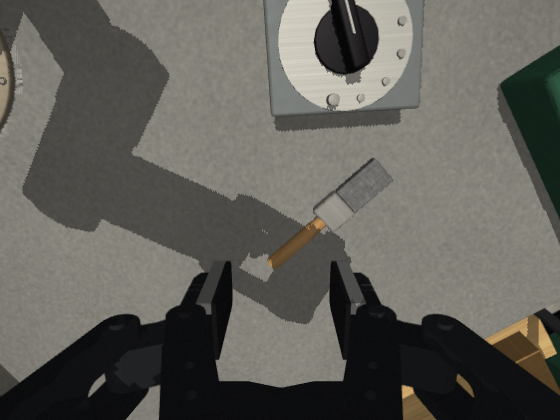

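The wrist view shows the knob at (347,35), with the tall stud looking largest at (333,99), the last of the visible arc. I'll move so the camera is over the console.

{"fn": "move_arm", "kwargs": {"plan": [[0,0,0,5,2,-1,0],[0,0,0,10,4,-2,0],[0,0,0,14,6,-2,0],[0,0,0,14,6,-2,0],[0,0,0,14,6,-2,0]]}}

```text
time_s: 2.2
position: [0.4286, -0.2656, 0.3455]
tool_rot: [[0.554, 0.833, -0.002], [0.833, -0.554, 0.001], [0.0, -0.002, -1.0]]
ft_force: [-1.2, -0.1, 0.1]
grip_width: 0.0426
gripper_force: 0.0
```

```bash
python3 - <<'E'
from h import *
import pickle
go()
p=env.get_image("wrist"); save(p,"w2"); print(-np.array(p["R"]).T@p["t"])
pickle.dump({k:p[k] for k in p},open("w2.pkl","wb"))
for k in["console","slot","selector_grip","mark"]:
    for r in env.tip_of(k,p)[:1]: print(k,r["pixel"],round(r["conf"],2),onz(p,r["pixel"],dict(console=0,slot=.02,selector_grip=.109,mark=.075)[k]).round(4))
E
```

```text
t 2.2 p [ 0.4286 -0.2656  0.3455] yaw -33.62 q6 -11.6 F [-1.2 -0.1  0.1] w 0.0426 0.0
[ 0.46856256 -0.20446275  0.48716096]
console [281.9, 97.9] 0.9 [ 0.475  -0.1975 -0.    ]
slot [275.6, 28.6] 0.78 [ 0.512  -0.1281  0.02  ]
mark [273.9, 219.8] 0.69 [ 0.3881 -0.3106  0.075 ]
```

View pics/w2.png

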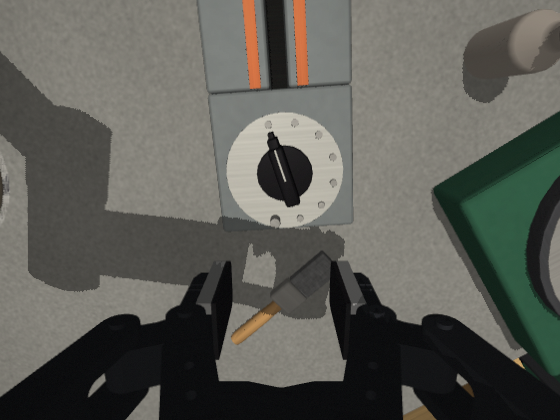

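The knob at (284,172) has its nose at the first stud (268,124). The tall stud at (275,220) is the eighth, so the turn is 210° clockwise. The slot is cut off at the top, so I'll move on for a full view of it.

{"fn": "move_arm", "kwargs": {"plan": [[0,0,0,5,0,0,0],[0,0,0,9,0,0,0],[0,0,0,9,0,0,0],[0,0,0,9,0,0,0]]}}

```text
time_s: 2.85
position: [0.4779, -0.1904, 0.3466]
tool_rot: [[0.554, 0.833, -0.0], [0.833, -0.554, -0.0], [-0.0, 0.0, -1.0]]
ft_force: [-1.0, -0.0, -0.3]
grip_width: 0.0425
gripper_force: 0.0
```

```bash
python3 - <<'E'
from h import *
import pickle
from scipy.optimize import least_squares
go()
p=env.get_image("wrist"); save(p,"w3"); w2=pickle.load(open("w2.pkl","rb"))
t=env.get_image("top")
for n,q in(("w3",p),("top",t)):
  for k in["console","slot","selector_grip","mark"]:
    for r in env.tip_of(k,q)[:1]: print(n,k,r["pixel"],round(r["conf"],2),onz(q,r["pixel"],dict(console=0,slot=.02,selector_grip=.109,mark=.075)[k]).round(4))
st=[(268,124),(295,123),(319,134),(332,156),(334,183),(321,205),(300,218),(275,220)]
a=np.radians(105-30*np.arange(8)); h=np.array([.006]*7+[.018])
L=np.c_[.058*np.cos(a),-.085+.058*np.sin(a),.075+h*.8]
def W(v,L):
    c,s=np.cos(v[2]),np.sin(v[2]);L=np.atleast_2d(L);return np.c_[v[0]+c*L[:,0]-s*L[:,1],v[1]+s*L[:,0]+c*L[:,1],L[:,2]]
r=least_squares(lambda v:(proj(w2,W(v,L))-st).ravel(),[.477,-.195,np.radians(-31)])
print("console",r.x[:2],np.degrees(r.x[2]),"rms px",np.sqrt(2*r.cost/8)); 
print("knob",W(r.x,[0,-.085,.1]),"slot dir",W(r.x,[0,.07,.02]))
E
```

```text
t 2.85 p [ 0.4779 -0.1904  0.3466] yaw -33.61 q6 -1.3 F [-1.  -0.  -0.3] w 0.0425 0.0
w3 console [282.9, 163.6] 0.7 [ 0.4785 -0.1953  0.    ]
w3 slot [275.7, 107.2] 0.62 [ 0.5119 -0.1282  0.02  ]
w3 mark [275.3, 286.5] 0.46 [ 0.3888 -0.3121  0.075 ]
top console [327.8, 238.9] 0.7 [ 0.4737 -0.1872  0.    ]
top slot [307.8, 226.7] 0.9 [ 0.5081 -0.1271  0.02  ]
top selector_grip [364.1, 254.4] 0.6 [ 0.4341 -0.2667  0.109 ]
top mark [203.6, 277.3] 0.41 [0.369  0.1577 0.075 ]
console [ 0.47358295 -0.19514052] -30.014015310663016 rms px 1.0129273233994995
knob [[ 0.43106494 -0.26874228  0.1       ]] slot dir [[ 0.50859778 -0.13452731  0.02      ]]
```

View pics/w3.png

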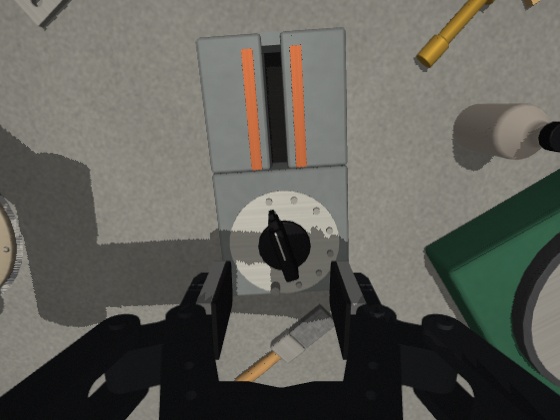

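w3 shows the whole slot, a dark band from about (272,47) to (279,163). I'll extract its edges and meanwhile head for the ring.

```bash
python3 - <<'E'
from h import *
import pickle
p=env.get_image("wrist"); g=cv2.cvtColor(p["color"],cv2.COLOR_RGB2GRAY).astype(int)
for r in range(36,172,15): print(r,list(g[r,254:296]))
print("col 274",list(g[36:60,274]),"col 279", list(g[150:176,279]))
pickle.dump(dict(p),open("w3.pkl","wb"))
go((.62,.115,.36),43.6)
E
```

```text
36 [np.int64(126), np.int64(127), np.int64(129), np.int64(121), np.int64(106), np.int64(89), np.int64(92), np.int64(130), np.int64(133), np.int64(133), np.int64(133), np.int64(133), np.int64(133), np.int64(134), np.int64(134), np.int64(135), np.int64(134), np.int64(135), np.int64(134), np.int64(133), np.int64(132), np.int64(131), np.int64(131), np.int64(131), np.int64(131), np.int64(93), np.int64(93), np.int64(111), np.int64(125), np.int64(137), np.int64(136), np.int64(136), np.int64(136), np.int64(136), np.int64(135), np.int64(135), np.int64(135), np.int64(135), np.int64(135), np.int64(134), np.int64(134), np.int64(135)]
51 [np.int64(134), np.int64(136), np.int64(135), np.int64(136), np.int64(126), np.int64(111), np.int64(96), np.int64(58), np.int64(44), np.int64(45), np.int64(44), np.int64(45), np.int64(44), np.int64(44), np.int64(44), np.int64(46), np.int64(43), np.int64(43), np.int64(45), np.int64(43), np.int64(43), np.int64(43), np.int64(43), np.int64(43), np.int64(43), np.int64(43), np.int64(48), np.int64(98), np.int64(112), np.int64(126), np.int64(138), np.int64(136), np.int64
[... 5229 characters left out ...]
np.int64(44), np.int64(43), np.int64(44), np.int64(43), np.int64(43), np.int64(30), np.int64(16), np.int64(14), np.int64(12), np.int64(14), np.int64(13), np.int64(14), np.int64(16)] col 279 [np.int64(28), np.int64(28), np.int64(28), np.int64(27), np.int64(26), np.int64(28), np.int64(28), np.int64(26), np.int64(28), np.int64(27), np.int64(28), np.int64(26), np.int64(40), np.int64(55), np.int64(59), np.int64(60), np.int64(61), np.int64(61), np.int64(62), np.int64(58), np.int64(88), np.int64(114), np.int64(119), np.int64(124), np.int64(124), np.int64(124)]
t 3.4 p [ 0.4781 -0.1903  0.3466] yaw -33.64 q6 -1.3 F [-0.4  0.1 -0.5] w 0.0427 0.0
rot [ -0.     0.   -77.24] shift cm [33.28 -5.1  -1.35]
```

```bash
python3 - <<'E'
from h import *
import pickle
p=pickle.load(open("w3.pkl","rb"))
for r,a,b in((51,260.5,281),(81,262.7,282.5),(111,265.3,284.5),(141,267.5,286.5),(156,268.8,287.3)):
    A,B=onz(p,(a,r),.072),onz(p,(b,r),.072); print(r,((A+B)/2).round(4),"w",np.linalg.norm(A-B).round(4))
for q in((273,44.5),(278.5,162.5),(278.5,170)): print(q,onz(p,q,.075).round(4))
E
```

```text
51 [ 0.5407 -0.077   0.072 ] w 0.022
81 [ 0.5254 -0.1034  0.072 ] w 0.0217
111 [ 0.5097 -0.1311  0.072 ] w 0.0215
141 [ 0.4932 -0.16    0.072 ] w 0.0218
156 [ 0.4847 -0.175   0.072 ] w 0.0215
(273, 44.5) [ 0.5461 -0.0735  0.075 ]
(278.5, 162.5) [ 0.4812 -0.1812  0.075 ]
(278.5, 170) [ 0.4763 -0.1885  0.075 ]
```

{"fn": "move_arm", "kwargs": {"plan": [[0,0,-8,5,-0.8,-0.3,0],[0,0,-16,10,-1.6,-0.6,0],[0,0,-24,15,-2.4,-0.9,0],[0,0,-32,20,-3.2,-1.2,0],[0,0,-40,25,-4,-1.4,0]]}}

```text
time_s: 3.9
position: [0.5824, 0.0389, 0.3607]
tool_rot: [[-0.117, 0.993, 0.0], [0.993, 0.117, -0.0], [-0.0, 0.0, -1.0]]
ft_force: [1.2, -0.9, 0.6]
grip_width: 0.0427
gripper_force: 0.0
```

```bash
python3 - <<'E'
from h import *
import pickle
p=env.get_image("wrist"); save(p,"w4"); pickle.dump(dict(p),open("w4.pkl","wb"))
print("cam",-np.array(p["R"]).T@p["t"])
for k in["ring_large","ring_mid","ring_small","rail"]:
    for r in env.tip_of(k,p)[:1]: print(k,r["pixel"],round(r["conf"],2),onz(p,r["pixel"],.187).round(4))
go((.63,.125,.36),43.6)
E
```

```text
cam [0.5730876  0.11190881 0.50242834]
ring_large [430.4, 25.8] 0.56 [0.6859 0.1867 0.187 ]
t 4.15 p [0.5818 0.0366 0.3602] yaw 6.33 q6 -14.4 F [-0.1  0.8 -0.1] w 0.0425 0.0
rot [-3.000e-02  0.000e+00 -3.727e+01] shift cm [8.25 5.77 0.02]
```

View pics/w4.png

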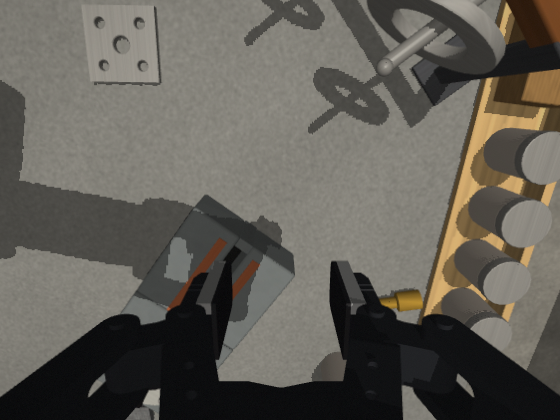

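w4 shows the ring at upper right, around (435,25), with the free end of the peg at (386,68). I'll move beside the ring with the final yaw.

{"fn": "move_arm", "kwargs": {"plan": [[0,0,-8,4,4,0,0],[0,0,-16,8,7,0,0],[0,0,-24,8.2,9,0,0],[0,0,-32,8.2,11,0,0],[0,0,-37.3,8.2,11,0,0]]}}

```text
time_s: 4.65
position: [0.6838, 0.129, 0.3585]
tool_rot: [[-0.692, 0.722, -0.002], [0.722, 0.692, -0.0], [0.001, -0.002, -1.0]]
ft_force: [0.3, -0.6, 0.3]
grip_width: 0.0426
gripper_force: 0.0
```

```bash
python3 - <<'E'
from h import *
import pickle
p=env.get_image("wrist"); save(p,"w5"); pickle.dump(dict(p),open("w5.pkl","wb"))
print("cam",-np.array(p["R"]).T@p["t"])
for k in["ring_large","ring_mid","ring_small","rail"]:
    for r in env.tip_of(k,p)[:1]: print(k,r["pixel"],round(r["conf"],2),onz(p,r["pixel"],.187).round(4))
go((.68,.18,.36),43.6)
E
```

```text
cam [0.63286359 0.18218384 0.50026681]
ring_large [328.0, 146.8] 0.6 [0.6864 0.1855 0.187 ]
t 4.9 p [0.6818 0.1295 0.361 ] yaw 43.44 q6 -42.4 F [ 0.3 -0.   0.2] w 0.0429 0.0
rot [ 0.02  0.02 -0.16] shift cm [3.79 3.34 0.1 ]
```

View pics/w5.png

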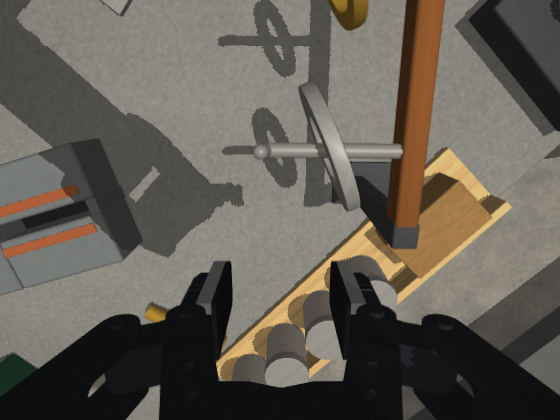

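w5 shows the peg from its tip at (262,151) to its root at (402,152). The ring runs from (308,86) to (352,208), so it looks yawed on the peg. I'll fit its pose by silhouette over several views.

```bash
cat > fit.py <<'E'
from h import *
from scipy.optimize import minimize
from scipy.spatial.transform import Rotation as Ro
a=np.linspace(0,2*np.pi,73)
def render(p,v,S=2):
    R=Ro.from_euler("ZYX",v[3:],degrees=True).as_matrix()
    def c(r,x): return proj(p,(R@np.array([x+0*a,r*np.cos(a),r*np.sin(a)])).T+v[:3])
    m=np.zeros((420*S,560*S),np.uint8); C=[c(r,x) for r,x in((.058,-.006),(.058,.006),(.034,.006),(.034,-.006))]
    for A,B in zip(C,C[1:]+C[:1]):
        for i in range(72): cv2.fillConvexPoly(m,cv2.convexHull(((np.array([A[i],A[i+1],B[i+1],B[i]])*S+.5)*16).astype(np.int32)),1,shift=4)
    return m
def fit(obs,v0):
    k=np.ones((7,7))
    M=[(p,cv2.resize(m.astype(np.uint8),None,fx=2,fy=2,interpolation=0)) for p,m in obs]
    f=lambda v:sum(cv2.GaussianBlur((render(p,np.r_[v,0]).astype(np.float32)-m),(0,0),2).__pow__(2).sum()/m.sum() for p,m in M)
    s=np.array([.008,.008,.006,8,3])
    r=minimize(lambda u:f(v0+u*s),np.zeros(5),method="Nelder-Mead",options=dict(maxiter=500,xatol=.01,fatol=1e-4,initial_simplex=np.vstack([np.zeros(5),np.eye(5)])))
    return v0+r.x*s,r.fun
E
python3 - <<'E'
from fit import *
import pickle
np.set_printoptions(precision=4,suppress=True)
w4=pickle.load(open("w4.pkl","rb")); w5=pickle.load(open("w5.pkl","rb"))
P={"w4":w4,"w5":w5,"top":env.get_image("top"),"scene":env.get_image("scene")};O={}
for n,p in P.items():
    r=env.outline_of("ring_large",p)
    if r: print(n,r[0]["conf"],r[0]["bbox"],r[0]["mask"].sum()); O[n]=(p,r[0]["mask"])
v0=np.array([.689,.183,.187,44,0.])
w4=w4
for names in(["w4","w5"],["w5"],["w4","w5","scene"],list(O)):
    if all(n in O for n in names): print(names,*fit([O[n] for n in names],v0))
print("peg tip",onz(w5,(262,151),.222),"root",onz(w5,(402,152),.215))
print("rail L edge",onz(w5,(416,0),.223),onz(w5,(388,225),.223))
E
```

```text
w4 0.63 [435.6, 38.0, 139.9, 73.5] 5532
w5 0.87 [328.1, 148.1, 61.7, 135.1] 3141
top 0.55 [185.8, 140.8, 10.3, 7.2] 51
scene 0.93 [371.4, 184.6, 23.8, 37.6] 554
['w4', 'w5'] [ 0.6875  0.1855  0.1852 66.0415 -0.3006] 0.14391013645683517
['w5'] [ 0.688   0.185   0.1828 66.0053  0.2046] 0.030821969348964553
['w4', 'w5', 'scene'] [ 0.6874  0.1855  0.1858 65.3532 -0.4351] 0.2162180697246227
['w4', 'w5', 'top', 'scene'] [  0.6888   0.195    0.1845  73.4376 -15.4606] 5.0203617832987515
peg tip [0.6459 0.1475 0.222 ] root [0.727  0.2231 0.215 ]
rail L edge [0.6518 0.2974 0.223 ] [0.7614 0.1751 0.223 ]
```

```bash
python3 - <<'E'
from h import *
go((.6875,.1855,.29),66)
E
```

```text
t 5.2 p [0.6819 0.1306 0.3607] yaw 43.64 q6 -42.5 F [ 0.1 -0.5 -0.3] w 0.0428 0.0
rot [ 1.000e-02  1.000e-02 -2.236e+01] shift cm [3.59 4.2  7.07]
```

{"fn": "move_arm", "kwargs": {"plan": [[0,0,-8,1.5,1.5,1,0],[0,0,-16,3,3,3,0],[0,0,-22.4,3.6,4.2,5,0],[0,0,-22.4,3.6,4.2,7,0],[0,0,-22.4,3.6,4.2,7,0]]}}

```text
time_s: 5.7
position: [0.6868, 0.186, 0.2873]
tool_rot: [[-0.914, 0.405, -0.006], [0.405, 0.914, -0.001], [0.005, -0.003, -1.0]]
ft_force: [1.5, -0.1, 0.6]
grip_width: 0.0428
gripper_force: 0.0
```

```bash
python3 - <<'E'
from fit import *
p=env.get_image("wrist"); save(p,"w6")
r=env.outline_of("ring_large",p)
if r: print(r[0]["conf"],r[0]["bbox"])
go((.6875,.1855,.225),66)
E
```

```text
0.82 [279.6, 214.9, 20.6, 169.6]
t 5.8 p [0.6876 0.1855 0.2911] yaw 66.04 q6 -60.4 F [ 0.9 -0.4  0.8] w 0.0428 0.0
rot [0.01 0.02 0.04] shift cm [ 0.01 -0.01  6.61]
```

View pics/w6.png

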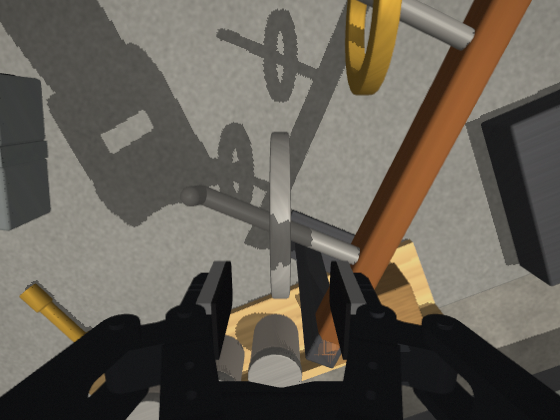

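Well aligned: the ring is upright at column 280, midway between the fingers. I'll lower and close.

{"fn": "move_arm", "kwargs": {"plan": [[0,0,0,0,0,2.5,0],[0,0,0,0,0,4.5,0],[0,0,0,0,0,6,0],[0,0,0,0,0,6.6,0],[0,0,0,0,0,6.6,0]], "squeeze": 60}}

```text
time_s: 6.3
position: [0.6878, 0.1854, 0.2251]
tool_rot: [[-0.914, 0.406, 0.001], [0.406, 0.914, 0.0], [-0.001, 0.0, -1.0]]
ft_force: [-0.4, -0.1, -0.4]
grip_width: 0.0426
gripper_force: 0.0
```

{"fn": "move_arm", "kwargs": {"plan": [[0,0,0,0,0,0,-1],[0,0,0,0,0,0,-1],[0,0,0,0,0,0,-1],[0,0,0,0,0,0,-1],[0,0,0,0,0,0,-1]], "squeeze": 60}}

```text
time_s: 6.8
position: [0.6878, 0.1851, 0.2258]
tool_rot: [[-0.914, 0.406, 0.002], [0.406, 0.914, -0.001], [-0.002, -0.0, -1.0]]
ft_force: [-1.9, -2.1, 6.2]
grip_width: 0.0046
gripper_force: 63.2
```

The width of 4.6 mm is less than the ring's 12 mm, so I need to look.

```bash
python3 - <<'E'
from fit import *
p=env.get_image("wrist"); q=env.get_image("scene"); go()
c=cv2.resize(q["color"][120:240,310:430],(420,420),interpolation=cv2.INTER_CUBIC)
cv2.imwrite("pics/w7.png",np.hstack([p["color"][:,100:460],c])[:,:,::-1])
E
```

```text
t 6.9 p [0.6878 0.1851 0.2258] yaw 66.04 q6 -60.5 F [-1.8 -2.7  6.5] w 0.0045 63.2
```

View pics/w7.png

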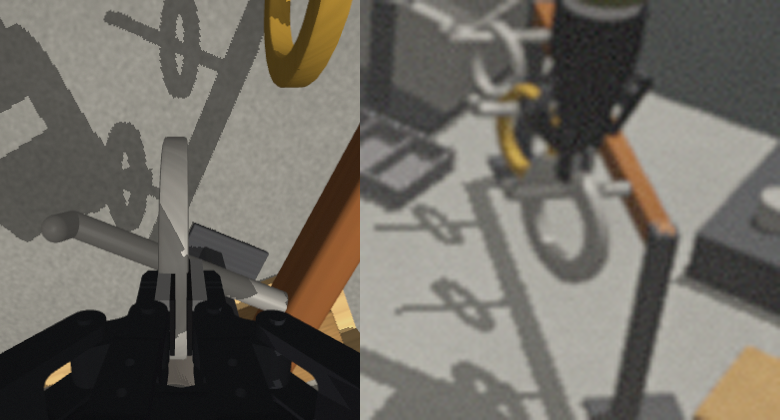

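The ring is properly between the fingers, so that width reading is just biased. I'll lift.

{"fn": "move_arm", "kwargs": {"plan": [[0,0,0,0,0,-0.4,-1],[0,0,0,0,0,-1,-1],[0,0,0,0,0,-2,-1],[0,0,0,0,0,-2.8,-1],[0,0,0,0,0,-2.8,-1]], "squeeze": 80}}

```text
time_s: 7.4
position: [0.688, 0.1858, 0.2541]
tool_rot: [[-0.914, 0.405, 0.003], [0.405, 0.914, 0.0], [-0.002, 0.001, -1.0]]
ft_force: [-0.7, -0.3, -7.9]
grip_width: 0.004
gripper_force: 80.6
```

```bash
python3 - <<'E'
from fit import *
p=env.get_image("wrist"); q=env.get_image("scene"); go((.6878-.0731*1.3,.1851-.0682*1.3,.254),66)
c=cv2.resize(q["color"][120:240,310:430],(420,420),interpolation=cv2.INTER_CUBIC)
cv2.imwrite("pics/w8.png",np.hstack([p["color"][:,100:460],c])[:,:,::-1])
E
```

```text
t 7.5 p [0.6876 0.1857 0.2524] yaw 66.08 q6 -60.5 F [ 0.4 -0.  -7.8] w 0.0039 80.5
rot [0.   0.   0.08] shift cm [  5.05 -12.    -0.16]
```

View pics/w8.png

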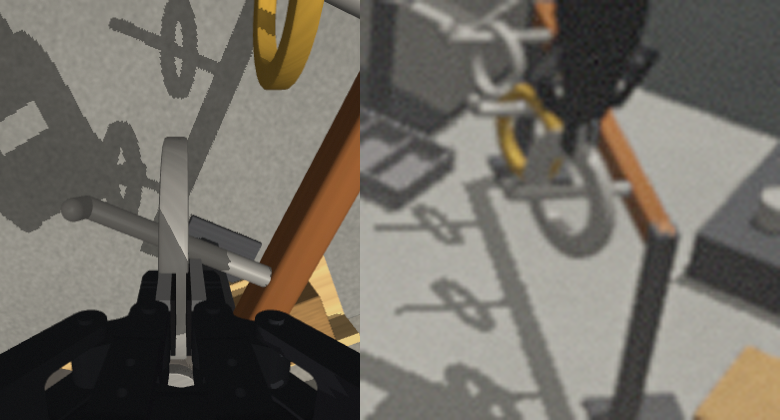

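Ring is lifted (about 7.8 N hanging load) and clear of the peg. Next, withdraw along the peg.

{"fn": "move_arm", "kwargs": {"plan": [[0,0,0,0.8,-2,0,-1],[0,0,0,2,-4.8,0,-1],[0,0,0,3.2,-7.6,0,-1],[0,0,0,4.4,-10.4,0,-1],[0,0,0,5.1,-12,0,-1]]}}

```text
time_s: 8.0
position: [0.5906, 0.0955, 0.2523]
tool_rot: [[-0.914, 0.406, -0.001], [0.406, 0.914, -0.0], [0.001, -0.001, -1.0]]
ft_force: [0.1, 1.0, -7.4]
grip_width: 0.004
gripper_force: 80.5
```

```bash
python3 - <<'E'
from fit import *
go((.51,-.131,.30),-29.9)
E
```

```text
t 8.0 p [0.5906 0.0955 0.2523] yaw 66.03 q6 -68.2 F [ 0.1  1.  -7.4] w 0.004 80.5
rot [-8.000e-02 -0.000e+00  9.593e+01] shift cm [ -1.83 -23.97  -4.75]
```

{"fn": "move_arm", "kwargs": {"plan": [[0,0,8,-0.2,-2,-0.5,-1],[0,0,16,-0.4,-4,-1,-1],[0,0,24,-0.6,-7,-1.5,-1],[0,0,32,-0.8,-10,-2,-1],[0,0,40,-1,-13,-2,-1]]}}

```text
time_s: 8.5
position: [0.5482, -0.0272, 0.2729]
tool_rot: [[-0.435, 0.901, 0.001], [0.901, 0.435, -0.0], [-0.001, 0.001, -1.0]]
ft_force: [-0.6, -1.0, -7.1]
grip_width: 0.0041
gripper_force: 80.5
```

```bash
python3 - <<'E'
from fit import *
go((.51,-.131,.27),-29.9)
E
```

```text
t 8.5 p [ 0.5482 -0.0272  0.2729] yaw 25.76 q6 -41.0 F [-0.6 -1.  -7.1] w 0.0041 80.5
rot [6.000e-02 1.000e-02 5.566e+01] shift cm [-7.69 -7.95  0.29]
```

{"fn": "move_arm", "kwargs": {"plan": [[0,0,8,-1.5,-1.5,0,-1],[0,0,16,-3,-3,0,-1],[0,0,24,-4.5,-4.5,0,-1],[0,0,32,-6,-6,0,-1],[0,0,40,-7,-7.5,0,-1]]}}

```text
time_s: 9.0
position: [0.5117, -0.1231, 0.2722]
tool_rot: [[0.247, 0.969, -0.0], [0.969, -0.247, -0.0], [-0.0, -0.0, -1.0]]
ft_force: [0.3, 0.4, -7.2]
grip_width: 0.0043
gripper_force: 80.5
```

{"fn": "move_arm", "kwargs": {"plan": [[0,0,8,-0.5,0.5,0,-1],[0,0,15.7,-0.7,0.5,0,-1],[0,0,15.7,-0.7,0.5,0,-1],[0,0,15.7,-0.7,0.5,0,-1]]}}

```text
time_s: 9.4
position: [0.5151, -0.1299, 0.2723]
tool_rot: [[0.491, 0.871, -0.0], [0.871, -0.491, 0.0], [0.0, -0.0, -1.0]]
ft_force: [0.1, 0.0, -6.6]
grip_width: 0.004
gripper_force: 80.5
```

```bash
python3 - <<'E'
from fit import *
np.set_printoptions(precision=4,suppress=True)
go((.51,-.131,.20),-29.9)
P={n:env.get_image(n) for n in("wrist","scene","top")}
for n,p in P.items():
    r=env.outline_of("ring_large",p)
    if r: print(n,r[0]["conf"],r[0]["bbox"],r[0]["mask"].sum())
    for k in("slot","console"):
        for t in env.tip_of(k,p)[:1]: print(k,t["pixel"],t["conf"],onz(p,t["pixel"],.02 if k=="slot" else 0))
    if n=="scene" and r: print(fit([(p,r[0]["mask"])],np.array([.51,-.131,.23,-30,0.])))
p=P["wrist"]; g=cv2.cvtColor(p["color"],cv2.COLOR_RGB2GRAY).astype(int); save(p,"w9")
for r in range(60,250,20): print(r,g[r,250:312:2].tolist())
E
```

```text
t 9.4 p [ 0.5151 -0.1299  0.2723] yaw -29.42 q6 2.5 F [ 0.1  0.  -6.6] w 0.004 80.5
rot [-0.02 -0.    0.48] shift cm [-0.35 -0.39  7.23]
wrist 0.9 [273.4, 248.1, 31.6, 225.2] 4774
slot [491.6, 206.9] 0.21 [ 0.7077 -0.2828  0.02  ]
scene 0.65 [259.3, 197.8, 44.6, 38.9] 866
slot [262.2, 251.4] 0.91 [ 0.514 -0.123  0.02 ]
console [237.8, 265.4] 0.61 [ 0.4812 -0.1998  0.    ]
(array([  0.512 ,  -0.1261,   0.2305, -30.9536,   1.7601]), np.float64(0.05338234053472999))
slot [307.5, 224.9] 0.83 [ 0.5133 -0.1263  0.02  ]
console [326.8, 238.5] 0.71 [ 0.4748 -0.1843  0.    ]
60 [123, 122, 124, 119, 117, 121, 124, 124, 124, 124, 123, 125, 125, 125, 128, 128, 128, 124, 129, 128, 127, 124, 126, 128, 124, 125, 127, 126, 120, 117, 123]
80 [124, 125, 124, 128, 129, 124, 125, 130, 128, 128, 129, 126, 125, 128, 131, 125, 125, 126, 126, 127, 127, 124, 127, 128, 127, 125, 119, 120, 121, 125, 126]
100 [115, 115, 119, 119, 116, 115, 112, 125, 126, 125, 125, 129, 124, 120, 123, 125, 125, 127, 130, 132, 128, 115, 113, 114, 115, 114, 113, 113, 118, 121, 125]
120 [120, 121, 120, 122, 124, 124, 119, 97, 43, 2
[... 316 characters left out ...]
 107, 106, 105, 104, 106, 71, 109, 121, 123, 122, 99, 116, 115, 112, 116, 115, 108]
180 [115, 118, 113, 101, 118, 87, 127, 128, 128, 129, 128, 126, 124, 123, 122, 121, 121, 121, 119, 56, 91, 122, 123, 123, 115, 116, 114, 113, 115, 112, 118]
200 [115, 114, 112, 90, 118, 129, 132, 133, 134, 134, 135, 134, 133, 132, 132, 132, 133, 133, 132, 60, 66, 119, 119, 100, 113, 115, 115, 113, 112, 109, 120]
220 [116, 114, 111, 100, 89, 142, 156, 158, 157, 154, 152, 151, 149, 145, 142, 142, 143, 141, 133, 62, 95, 118, 119, 84, 111, 112, 115, 112, 111, 108, 119]
240 [116, 114, 112, 109, 75, 150, 163, 170, 168, 167, 168, 168, 169, 172, 170, 166, 164, 155, 141, 62, 68, 68, 68, 67, 64, 65, 65, 93, 64, 94, 95]
```

```bash
python3 - <<'E'
from fit import *
np.set_printoptions(precision=4,suppress=True)
p=env.get_image("wrist"); g=cv2.cvtColor(p["color"],cv2.COLOR_RGB2GRAY).astype(int)
m=env.outline_of("ring_large",p)[0]["mask"]; m2=m.copy()
v,e=fit([(p,m)],np.array([.515,-.130,.232,-29.4,0.])); print("ring wrist-fit",v,e,"rel tcp",v[:3]-env.observe()["position"])
rows=np.where(m.any(1))[0]; print(rows.min(),rows.max())
for r in(112,118,124,128): 
    l=np.where((g[r,255:300]<70))[0]+255; A,B=onz(p,(l[0],r),.072),onz(p,(l[-1]+1,r),.072); print(r,l[0],l[-1],(A+B)/2,np.linalg.norm(A-B))
print([ (r,int(g[r,276])) for r in range(98,134,2)])
E
```

```text
ring wrist-fit [  0.5107  -0.1302   0.2023 -29.1372   0.3898] 0.24617511292281755 rel tcp [-0.0046 -0.0001 -0.0701]
137 357Traceback (most recent call last):
  File "<stdin>", line 8, in <module>
IndexError: index 0 is out of bounds for axis 0 with size 0
```

```bash
python3 - <<'E'
from fit import *
np.set_printoptions(precision=4,suppress=True)
p=env.get_image("wrist"); g=cv2.cvtColor(p["color"],cv2.COLOR_RGB2GRAY).astype(int)
s=env.observe();T=np.array(s["position"]);R=np.array(s["tool_rot"])
m=env.outline_of("ring_large",p)[0]["mask"].copy()
M=cv2.resize(m.astype(np.uint8),None,fx=2,fy=2,interpolation=0)[:480]
best=min((((render(p,np.r_[T+R@[a,d,.0398],-29.42+w,t,0])[:480].astype(int)-M)**2).sum(),a,d,w,t) for a in(-.003,0,.003) for d in np.arange(-.006,.0061,.001) for w in(-2,-1,0,1,2) for t in(-2,-1,0,1,2))
print("xor,a,d(tool y),yaw,tilt",best,M.sum())
print("tool centre xy",R.T@T)
for r in range(110,134,3):
    l=np.where(g[r,255:300]<70)[0]+255
    if len(l)<3: continue
    A,B=onz(p,(l[0],r),.072),onz(p,(l[-1]+1,r),.072);C=(A+B)/2; print(r,l[0],l[-1],C,np.linalg.norm(A-B).round(4),"tool frame",R.T@(C-T))
E
```

```text
xor,a,d(tool y),yaw,tilt (np.int64(598), 0, np.float64(-0.004), -1, 0) 11696
tool centre xy [ 0.1416  0.5122 -0.2724]
116 265 287 [ 0.5432 -0.0728  0.072 ] 0.0213 tool frame [ 0.0635 -0.004   0.2004]
119 265 287 [ 0.5419 -0.0752  0.072 ] 0.0213 tool frame [ 0.0609 -0.004   0.2004]
122 265 287 [ 0.5405 -0.0775  0.072 ] 0.0214 tool frame [ 0.0581 -0.004   0.2004]
125 265 287 [ 0.5392 -0.0799  0.072 ] 0.0214 tool frame [ 0.0554 -0.004   0.2004]
128 265 287 [ 0.5378 -0.0822  0.072 ] 0.0215 tool frame [ 0.0527 -0.0041  0.2004]
131 265 287 [ 0.5365 -0.0846  0.072 ] 0.0215 tool frame [ 0.05   -0.0041  0.2004]
```

{"fn": "move_arm", "kwargs": {"plan": [[0,0,0,-0.4,0,3,-1],[0,0,0,-0.4,0,6,-1],[0,0,0,-0.4,0,8.5,-1],[0,0,0,-0.4,0,9,-1],[0,0,0,-0.4,0,9,-1]]}}

```text
time_s: 10.7
position: [0.5134, -0.1336, 0.1824]
tool_rot: [[0.494, 0.869, -0.001], [0.869, -0.494, 0.0], [-0.0, -0.001, -1.0]]
ft_force: [-0.6, 0.4, -6.4]
grip_width: 0.0041
gripper_force: 80.5
```

```bash
python3 - <<'E'
from fit import *
np.set_printoptions(precision=4,suppress=True)
go()
p=env.get_image("wrist"); g=cv2.cvtColor(p["color"],cv2.COLOR_RGB2GRAY).astype(int); save(p,"w10")
s=env.observe();T=np.array(s["position"]);R=np.array(s["tool_rot"])
m=env.outline_of("ring_large",p)[0]["mask"].copy()
M=cv2.resize(m.astype(np.uint8),None,fx=2,fy=2,interpolation=0)[:480]
y=np.degrees(np.arctan2(R[1,1],R[0,1]))
print(min((((render(p,np.r_[T+R@[a,d,.0398],y+w,t,0])[:480].astype(int)-M)**2).sum(),a,d,w,t) for a in(-.003,0,.003) for d in np.arange(-.007,.0021,.001) for w in(-1.5,-.5,.5,1.5) for t in(-2,-1,0,1,2)),M.sum())
rr=np.where(m.any(1))[0].min(); print("ring top row",rr)
for r in range(30,rr+40,10):
    l=np.where(g[r,230:330]<60)[0]+230
    if len(l)<3: continue
    A,B=onz(p,(l[0],r),.072),onz(p,(l[-1]+1,r),.072);C=(A+B)/2; print(r,l[0],l[-1],np.linalg.norm(A-B).round(4),"tool frame",R.T@(C-T))
E
```

```text
t 10.7 p [ 0.5134 -0.1336  0.1824] yaw -29.63 q6 2.2 F [-0.6  0.4 -6.4] w 0.0041 80.5
(np.int64(562), 0, np.float64(-0.003), 0.5, -1) 11792
ring top row 137
120 260 289 0.0205 tool frame [ 0.0634 -0.005   0.1114]
130 260 289 0.0207 tool frame [ 0.0567 -0.005   0.1114]
140 260 289 0.0208 tool frame [ 0.0499 -0.005   0.1114]
150 260 289 0.021 tool frame [ 0.043  -0.0051  0.1114]
160 260 289 0.0212 tool frame [ 0.036  -0.0051  0.1114]
```

{"fn": "move_arm", "kwargs": {"plan": [[0,0,0,0,-0.1,1,-1],[0,0,0,0,-0.1,2,-1],[0,0,0,0,-0.1,3,-1],[0,0,0,0,-0.1,4,-1],[0,0,0,0,-0.1,5,-1]]}}

```text
time_s: 11.3
position: [0.5124, -0.133, 0.1314]
tool_rot: [[0.494, 0.869, -0.0], [0.869, -0.494, 0.0], [-0.0, -0.0, -1.0]]
ft_force: [0.7, -0.7, -7.0]
grip_width: 0.0041
gripper_force: 80.5
```

{"fn": "move_arm", "kwargs": {"plan": [[0,0,0,0,0,0.4,-1],[0,0,0,0,0,0.8,-1],[0,0,0,0,0,1.1,-1],[0,0,0,0,0,1.1,-1]]}}

```text
time_s: 11.7
position: [0.5124, -0.133, 0.1212]
tool_rot: [[0.494, 0.869, -0.0], [0.869, -0.494, 0.0], [-0.0, -0.0, -1.0]]
ft_force: [-0.0, -0.0, -6.2]
grip_width: 0.0041
gripper_force: 80.5
```

No contact so far; lower in small steps until the force drops.

{"fn": "move_arm", "kwargs": {"plan": [[0,0,0,0,0,0.1,-1],[0,0,0,0,0,0.2,-1],[0,0,0,0,0,0.2,-1]]}}

```text
time_s: 12.0
position: [0.5125, -0.1331, 0.1194]
tool_rot: [[0.494, 0.869, 0.0], [0.869, -0.494, -0.0], [0.0, 0.0, -1.0]]
ft_force: [-0.2, -0.6, -7.8]
grip_width: 0.0038
gripper_force: 80.5
```

{"fn": "move_arm", "kwargs": {"plan": [[0,0,0,0,0,0.1,-1],[0,0,0,0,0,0.1,-1]]}}

```text
time_s: 12.2
position: [0.5124, -0.133, 0.1183]
tool_rot: [[0.494, 0.869, -0.0], [0.869, -0.494, 0.0], [0.0, -0.0, -1.0]]
ft_force: [-0.8, -0.3, -7.1]
grip_width: 0.0038
gripper_force: 80.5
```

{"fn": "move_arm", "kwargs": {"plan": [[0,0,0,0,0,0.1,-1],[0,0,0,0,0,0.1,-1]]}}

```text
time_s: 12.4
position: [0.5124, -0.133, 0.1173]
tool_rot: [[0.494, 0.869, -0.0], [0.869, -0.494, 0.0], [0.0, -0.0, -1.0]]
ft_force: [0.2, -0.6, -7.8]
grip_width: 0.0041
gripper_force: 80.5
```

{"fn": "move_arm", "kwargs": {"plan": [[0,0,0,0,0,0.1,-1],[0,0,0,0,0,0.1,-1]]}}

```text
time_s: 12.6
position: [0.5126, -0.1332, 0.1167]
tool_rot: [[0.494, 0.869, 0.001], [0.869, -0.494, -0.0], [-0.0, 0.001, -1.0]]
ft_force: [0.0, 0.0, -4.6]
grip_width: 0.0038
gripper_force: 80.9
```

Contact has started, with the load down to 4.6 N. I'll seat it slightly more, ease the grip and open.

{"fn": "move_arm", "kwargs": {"plan": [[0,0,0,0,0,0.05,-1],[0,0,0,0,0,0.05,-1],[0,0,0,0,0,0.05,-1]], "squeeze": 20}}

```text
time_s: 12.9
position: [0.5128, -0.1333, 0.1165]
tool_rot: [[0.494, 0.869, 0.001], [0.869, -0.494, -0.001], [-0.0, 0.001, -1.0]]
ft_force: [-2.0, -0.4, 3.4]
grip_width: 0.0034
gripper_force: 81.8
```

{"fn": "move_arm", "kwargs": {"plan": [[0,0,0,0,0,0,-0.6],[0,0,0,0,0,0,-0.4],[0,0,0,0,0,0,-0.2],[0,0,0,0,0,0,0],[0,0,0,0,0,0,0]]}}

```text
time_s: 13.4
position: [0.5124, -0.133, 0.1158]
tool_rot: [[0.494, 0.869, -0.0], [0.869, -0.494, 0.0], [-0.0, -0.0, -1.0]]
ft_force: [-0.6, 0.5, -0.2]
grip_width: 0.0427
gripper_force: 0.2
```

```bash
python3 - <<'E'
from fit import *
np.set_printoptions(precision=4,suppress=True)
go()
P={n:env.get_image(n) for n in("wrist","scene","top")}; save(P["wrist"],"w11"); save(P["scene"],"s11")
for n in("wrist","scene"):
    p=P[n];r=env.outline_of("ring_large",p)
    if r: print(n,r[0]["conf"],r[0]["bbox"])
    for t in env.tip_of("ring_large",p)[:1]: print(t["pixel"],onz(p,t["pixel"],.078))
E
```

```text
t 13.4 p [ 0.5124 -0.133   0.1158] yaw -29.62 q6 2.2 F [-0.6  0.5 -0.2] w 0.0427 0.2
wrist 0.71 [251.2, 250.3, 74.0, 225.6]
[257.4, 244.3] [ 0.5017 -0.1255  0.078 ]
scene 0.83 [258.5, 234.4, 36.3, 23.9]
[256.4, 235.8] [ 0.4964 -0.127   0.078 ]
```

```bash
python3 - <<'E'
from fit import *
np.set_printoptions(precision=4,suppress=True)
p=env.get_image("wrist");s=env.get_image("scene");T=env.observe()["position"]
mw=env.outline_of("ring_large",p)[0]["mask"];ms=env.outline_of("ring_large",s)[0]["mask"]
rows=[(r,np.where(mw[r])[0][[0,-1]].tolist()) for r in range(140,360,20) if mw[r].any()]; print(rows)
M=cv2.resize(mw.astype(np.uint8),None,fx=2,fy=2,interpolation=0)[:480]
Y=np.array([np.cos(np.radians(-29.9)),np.sin(np.radians(-29.9)),0]);X=np.array([-Y[1],Y[0],0]);B=np.array([.510,-.131,.078])
out=[]
for a in(-.004,0,.004):
  for d in np.arange(-.02,.0121,.002):
    for w in(-3,0,3):
      for t in range(-16,17,2):
        out.append((((render(p,np.r_[B+X*a+Y*d,-29.9+w,t,0])[:480].astype(int)-M)**2).sum(),a,d,w,t))
out.sort(); print(out[:4],M.sum())
E
```

```text
[(160, [233, 281]), (180, [226, 283]), (200, [221, 285]), (220, [218, 285]), (240, [215, 284]), (260, [214, 283]), (280, [226, 280]), (300, [227, 278]), (320, [229, 273]), (340, [224, 268])]
[(np.int64(1635), -0.004, np.float64(-0.00800000000000001), 3, -8), (np.int64(1946), -0.004, np.float64(-0.010000000000000009), 0, -8), (np.int64(1980), -0.004, np.float64(-0.010000000000000009), 0, -10), (np.int64(2053), -0.004, np.float64(-0.010000000000000009), -3, -10)] 22444
```

The ring is in the slot but leans about 8° against the wall. I'll re-grip lightly to bring it upright and release it more slowly.

{"fn": "move_arm", "kwargs": {"plan": [[0,0,0,0,0,0,-0.2],[0,0,0,0,0,0,-0.4],[0,0,0,0,0,0,-0.6],[0,0,0,0,0,0,-0.7],[0,0,0,0,0,0,-0.75]], "squeeze": 20}}

```text
time_s: 14.45
position: [0.5125, -0.1331, 0.1159]
tool_rot: [[0.494, 0.869, 0.0], [0.869, -0.494, -0.0], [-0.0, 0.0, -1.0]]
ft_force: [0.9, 0.1, 0.8]
grip_width: 0.0108
gripper_force: 0.0
```

{"fn": "move_arm", "kwargs": {"plan": [[0,0,0,0,0,0,-0.8],[0,0,0,0,0,0,-0.85],[0,0,0,0,0,0,-1],[0,0,0,0,0,0,-1],[0,0,0,0,0,0,-1]]}}

```text
time_s: 14.95
position: [0.5126, -0.1331, 0.116]
tool_rot: [[0.494, 0.869, 0.0], [0.869, -0.494, -0.0], [0.0, 0.0, -1.0]]
ft_force: [0.5, 0.2, 0.3]
grip_width: 0.0056
gripper_force: 22.4
```

```bash
cat > lean.py <<'E'
from fit import *
def lean():
    p=env.get_image("wrist");mw=env.outline_of("ring_large",p)
    if not mw: print("no ring");return
    M=cv2.resize(mw[0]["mask"].astype(np.uint8),None,fx=2,fy=2,interpolation=0)[:480]
    Y=np.array([np.cos(np.radians(-29.9)),np.sin(np.radians(-29.9)),0]);X=np.array([-Y[1],Y[0],0]);B=np.array([.510,-.131,.078])
    o=[]
    for a in(-.006,-.003,0):
      for d in np.arange(-.012,.0121,.002):
        for w in(-3,0,3):
          for t in range(-12,13,2): o.append((int(((render(p,np.r_[B+X*a+Y*d,-29.9+w,t,0])[:480].astype(int)-M)**2).sum()),a,round(d,4),w,t))
    o.sort();print(o[:3],M.sum())
E
python3 -c "
from lean import *
go();lean()"
```

```text
t 14.95 p [ 0.5126 -0.1331  0.116 ] yaw -29.63 q6 2.2 F [0.5 0.2 0.3] w 0.0056 22.4
[(667, -0.003, np.float64(-0.004), -3, 2), (715, -0.003, np.float64(0.0), 0, 0), (956, -0.006, np.float64(-0.004), -3, 2)] 11232
```

Upright again, with almost no net force. Slow release.

{"fn": "move_arm", "kwargs": {"plan": [[0,0,0,0,0,0,-0.86],[0,0,0,0,0,0,-0.84],[0,0,0,0,0,0,-0.82],[0,0,0,0,0,0,-0.8],[0,0,0,0,0,0,-0.78]]}}

```text
time_s: 15.55
position: [0.5124, -0.133, 0.1158]
tool_rot: [[0.494, 0.869, -0.0], [0.869, -0.494, 0.0], [-0.0, -0.0, -1.0]]
ft_force: [-0.1, 0.7, -0.4]
grip_width: 0.0093
gripper_force: 0.0
```

```bash
python3 -c "
from lean import *
go();lean()"
```

```text
t 15.55 p [ 0.5124 -0.133   0.1158] yaw -29.62 q6 2.2 F [-0.1  0.7 -0.4] w 0.0093 0.0
[(572, -0.003, np.float64(0.0), 0, 0), (871, -0.003, np.float64(-0.002), -3, 0), (888, -0.006, np.float64(0.0), 0, 0)] 11276
```

Stands upright (0°) and free. I'll keep opening slowly.

{"fn": "move_arm", "kwargs": {"plan": [[0,0,0,0,0,0,-0.74],[0,0,0,0,0,0,-0.68],[0,0,0,0,0,0,-0.6],[0,0,0,0,0,0,-0.5],[0,0,0,0,0,0,-0.4]]}}

```text
time_s: 16.15
position: [0.5125, -0.1331, 0.1159]
tool_rot: [[0.494, 0.869, 0.0], [0.869, -0.494, -0.0], [-0.0, 0.0, -1.0]]
ft_force: [0.0, -0.3, 0.7]
grip_width: 0.0257
gripper_force: 0.0
```

```bash
python3 -c "
from lean import *
go();lean()"
```

```text
t 16.15 p [ 0.5125 -0.1331  0.1159] yaw -29.62 q6 2.2 F [ 0.  -0.3  0.7] w 0.0257 0.0
[(652, -0.003, np.float64(0.0), 0, 0), (828, -0.006, np.float64(0.0), 0, 0), (938, -0.003, np.float64(-0.002), -3, 0)] 11032
```

Ring is standing free. Rise straight up.

{"fn": "move_arm", "kwargs": {"plan": [[0,0,0,0,0,-1,-0.4],[0,0,0,0,0,-3,-0.4],[0,0,0,0,0,-6,-0.4],[0,0,0,0,0,-10,-0.2],[0,0,0,0,0,-12,0]]}}

```text
time_s: 16.75
position: [0.513, -0.1333, 0.2399]
tool_rot: [[0.494, 0.869, 0.004], [0.869, -0.494, -0.002], [0.0, 0.005, -1.0]]
ft_force: [-0.2, -0.1, 0.5]
grip_width: 0.0425
gripper_force: 0.0
```

```bash
python3 -c "
from lean import *
go((.434,-.270,.23),-15)
p=env.get_image('scene');r=env.outline_of('ring_large',p)[0];print(r['bbox'],fit([(p,r['mask'])],np.array([.51,-.131,.078,-30,0.])))"
```

```text
t 16.75 p [ 0.513  -0.1333  0.2399] yaw -29.62 q6 2.2 F [-0.2 -0.1  0.5] w 0.0425 0.0
rot [  0.29   0.03 -14.62] shift cm [-15.79  -0.12   0.99]
[260.5, 234.9, 35.3, 23.1] (array([  0.47290327,  -0.09488241,   0.04790716, -31.02675691,
        24.55341124]), np.float64(0.32037843442430686))
```

{"fn": "move_arm", "kwargs": {"plan": [[0,0,-4,-4,0,0.4,0],[0,0,-8,-8,0,0.6,0],[0,0,-12,-12,0,1,0],[0,0,-14.6,-15.8,-0.1,1,0],[0,0,-14.6,-15.8,-0.1,1,0]]}}

```text
time_s: 17.35
position: [0.4314, -0.2728, 0.225]
tool_rot: [[0.262, 0.965, -0.002], [0.965, -0.262, 0.0], [-0.0, -0.002, -1.0]]
ft_force: [1.1, 0.8, 0.2]
grip_width: 0.0426
gripper_force: 0.0
```

```bash
python3 - <<'E'
from lean import *
np.set_printoptions(precision=4,suppress=True)
go()
s=env.observe();T=np.array(s["position"]);R=np.array(s["tool_rot"])
P={n:env.get_image(n) for n in("wrist","scene","top")}; p=P["wrist"];save(p,"w12")
l=[]
for n,q in P.items():
    for t in env.tip_of("selector_grip",q)[:1]: l.append((q,t["pixel"]));X=onz(q,t["pixel"],.109);print(n,t["pixel"],round(t["conf"],2),X,"tool",R.T@(X-T))
if len(l)>1: print("tri",tri(l))
g=cv2.cvtColor(p["color"],cv2.COLOR_RGB2GRAY).astype(int)
for r in range(180,340,16): print(r,g[r,228:336:3].tolist())
r=env.outline_of("selector_grip",p)
if r: print(r[0]["bbox"])
m=env.outline_of("ring_large",p)
if m: print("ring",m[0]["bbox"])
E
```

```text
t 17.35 p [ 0.4314 -0.2728  0.225 ] yaw -15.22 q6 -30.4 F [1.1 0.8 0.2] w 0.0426 0.0
wrist [277.2, 203.1] 0.71 [ 0.4293 -0.269   0.109 ] tool [ 0.0031 -0.0029  0.116 ]
scene [207.5, 243.8] 0.71 [ 0.4321 -0.263   0.109 ] tool [ 0.0096 -0.0017  0.116 ]
top [365.5, 254.7] 0.64 [ 0.4333 -0.2704  0.109 ] tool [0.0029 0.0014 0.116 ]
tri [ 0.4328 -0.2675  0.1134]
180 [182, 183, 183, 184, 188, 45, 29, 30, 30, 29, 31, 29, 30, 21, 23, 27, 28, 190, 31, 31, 17, 30, 29, 29, 30, 30, 29, 28, 27, 70, 184, 184, 184, 186, 186, 184]
196 [185, 184, 185, 185, 105, 28, 27, 26, 29, 27, 27, 27, 27, 16, 23, 26, 14, 186, 27, 27, 18, 25, 25, 27, 25, 26, 27, 25, 26, 25, 158, 182, 180, 179, 183, 183]
212 [185, 185, 184, 182, 183, 187, 34, 26, 26, 25, 24, 25, 24, 25, 22, 26, 26, 27, 25, 25, 16, 25, 25, 24, 24, 23, 23, 24, 39, 185, 186, 184, 182, 180, 181, 181]
228 [107, 107, 106, 105, 103, 104, 182, 182, 183, 182, 183, 184, 136, 22, 20, 26, 25, 23, 24, 23, 18, 22, 134, 187, 185, 184, 183, 182, 185, 184, 181, 179, 180, 180, 181, 181]
244 [106, 105, 105, 105, 104, 56, 55, 55, 100, 107, 105, 105, 105, 105, 95, 56, 7
[... 239 characters left out ...]
 72, 70, 72, 70, 57]
276 [9, 42, 82, 75, 76, 80, 76, 76, 75, 79, 78, 77, 82, 78, 79, 78, 80, 80, 77, 80, 79, 79, 80, 78, 79, 79, 78, 72, 69, 66, 68, 69, 70, 70, 27, 14]
292 [8, 11, 77, 79, 79, 79, 77, 79, 81, 77, 76, 77, 77, 81, 82, 78, 82, 78, 77, 79, 79, 79, 79, 80, 80, 78, 77, 76, 115, 141, 142, 140, 138, 139, 13, 14]
308 [10, 50, 81, 79, 76, 78, 74, 79, 76, 78, 59, 41, 40, 44, 44, 56, 65, 60, 62, 62, 59, 61, 54, 50, 78, 131, 134, 138, 143, 140, 137, 139, 140, 135, 72, 11]
324 [57, 66, 73, 71, 69, 67, 70, 66, 65, 68, 66, 66, 65, 65, 65, 60, 66, 71, 73, 59, 62, 63, 62, 111, 110, 54, 134, 132, 137, 132, 136, 141, 137, 131, 134, 133]
[279.0, 187.0, 82.2, 109.2]
ring [326.2, 36.8, 42.1, 73.6]
```

```bash
python3 -c "
from h import *
go((.433,-.270,.094),-15)"
```

```text
t 17.75 p [ 0.4339 -0.2691  0.2259] yaw -14.95 q6 -30.2 F [ 0.8 -0.4  0.2] w 0.0424 0.0
rot [-0.   -0.01  0.05] shift cm [-0.11 -0.06 13.19]
```

{"fn": "move_arm", "kwargs": {"plan": [[0,0,0,-0.1,0,4,0],[0,0,0,-0.1,0,8,0],[0,0,0,-0.1,0,11,0],[0,0,0,-0.1,0,13.2,0],[0,0,0,-0.1,0,13.2,0]]}}

```text
time_s: 18.25
position: [0.4325, -0.2695, 0.0916]
tool_rot: [[0.259, 0.966, -0.004], [0.966, -0.259, 0.004], [0.003, -0.005, -1.0]]
ft_force: [-0.5, 0.1, -0.1]
grip_width: 0.0428
gripper_force: 0.0
```

{"fn": "move_arm", "kwargs": {"plan": [[0,0,0,0,0,0,-0.4],[0,0,0,0,0,0,-0.6],[0,0,0,0,0,0,-0.8],[0,0,0,0,0,0,-1],[0,0,0,0,0,0,-1]], "squeeze": 50}}

```text
time_s: 18.75
position: [0.4308, -0.2702, 0.0953]
tool_rot: [[0.258, 0.966, -0.005], [0.966, -0.258, 0.001], [-0.001, -0.005, -1.0]]
ft_force: [-15.8, 2.5, 8.4]
grip_width: 0.0153
gripper_force: 49.0
```

```bash
python3 -c "
from h import *
go();s=env.observe();print(s['wrist_torque'],np.array(s['tool_rot']).T@s['ft_force'])"
```

```text
t 18.75 p [ 0.4308 -0.2702  0.0953] yaw -14.98 q6 -30.3 F [-15.8   2.5   8.4] w 0.0153 49.0
[ 4.07749020e-01  2.61714540e+00 -2.23735677e-03] [ -1.6774687  -15.94342949  -8.33761004]
```

{"fn": "move_arm", "kwargs": {"plan": [[0,0,0,0.1,-0.1,-0.1,-0.6],[0,0,0,0.1,-0.2,-0.2,-0.6],[0,0,0,0.1,-0.2,-0.2,-1],[0,0,0,0.1,-0.2,-0.2,-1],[0,0,0,0.1,-0.2,-0.2,-1]]}}

```text
time_s: 19.25
position: [0.431, -0.2692, 0.0972]
tool_rot: [[0.259, 0.966, -0.001], [0.966, -0.259, -0.0], [-0.001, -0.001, -1.0]]
ft_force: [-7.8, 2.4, 6.6]
grip_width: 0.0153
gripper_force: 48.9
```

```bash
python3 -c "
from h import *
go();s=env.observe();print(s['wrist_torque'],np.array(s['tool_rot']).T@s['ft_force'])"
```

```text
t 19.25 p [ 0.431  -0.2692  0.0972] yaw -15.0 q6 -30.3 F [-7.8  2.4  6.6] w 0.0153 48.9
[0.3591106  1.1640968  0.00725971] [ 0.34976554 -8.13456948 -6.58414893]
```

{"fn": "move_arm", "kwargs": {"plan": [[0,0,6,0,-0.1,0,-1],[0,0,12,0,-0.1,0,-1],[0,0,18,0,-0.1,0,-1],[0,0,24,0,-0.1,0,-1],[0,0,30,0,-0.1,0,-1]], "squeeze": 60}}

```text
time_s: 19.75
position: [0.4309, -0.2693, 0.0972]
tool_rot: [[0.71, 0.704, 0.001], [0.704, -0.71, -0.001], [-0.0, 0.002, -1.0]]
ft_force: [-2.2, 1.9, 2.8]
grip_width: 0.0146
gripper_force: 60.3
```

```bash
python3 -c "
from h import *
go();s=env.observe();print(s['wrist_torque'],np.array(s['tool_rot']).T@s['ft_force'])"
```

```text
t 19.75 p [ 0.4309 -0.2693  0.0972] yaw -45.25 q6 -0.1 F [-2.2  1.9  2.8] w 0.0146 60.3
[0.27004728 0.42359894 0.30756969] [-0.25481262 -2.87123174 -2.81486958]
```

Forces are small, so continue turning (30° done, 40° more).

{"fn": "move_arm", "kwargs": {"plan": [[0,0,8,0,0,0,-1],[0,0,16,0,0,0,-1],[0,0,24,0,0,0,-1],[0,0,32,0,0,0,-1],[0,0,40,0,0,0,-1]]}}

```text
time_s: 20.25
position: [0.4309, -0.2694, 0.0973]
tool_rot: [[0.997, 0.082, 0.001], [0.082, -0.997, -0.002], [0.001, 0.002, -1.0]]
ft_force: [-2.2, 1.0, 2.4]
grip_width: 0.015
gripper_force: 60.3
```

{"fn": "move_arm", "kwargs": {"plan": [[0,0,8,0,0,0,-1],[0,0,16,0,0,0,-1],[0,0,24,0,0,0,-1],[0,0,32,0,0,0,-1],[0,0,40,0,0,0,-1]]}}

```text
time_s: 20.75
position: [0.4308, -0.2695, 0.0973]
tool_rot: [[0.816, -0.578, 0.001], [-0.578, -0.816, -0.002], [0.002, 0.001, -1.0]]
ft_force: [-3.3, 1.2, 2.9]
grip_width: 0.0146
gripper_force: 60.3
```

{"fn": "move_arm", "kwargs": {"plan": [[0,0,8,0,0,0,-1],[0,0,16,0,0,0,-1],[0,0,24,0,0,0,-1],[0,0,32,0,0,0,-1],[0,0,40,0,0,0,-1]]}}

```text
time_s: 21.25
position: [0.4307, -0.2694, 0.0973]
tool_rot: [[0.253, -0.967, 0.001], [-0.967, -0.253, -0.002], [0.002, -0.0, -1.0]]
ft_force: [-3.0, 0.9, 2.9]
grip_width: 0.0148
gripper_force: 60.5
```

```bash
python3 -c "
from h import *
go();s=env.observe();print(s['wrist_torque'],np.array(s['tool_rot']).T@s['ft_force'],s['q'][:2])"
```

```text
t 21.25 p [ 0.4307 -0.2694  0.0973] yaw -165.32 q6 120.0 F [-3.   0.9  2.9] w 0.0148 60.5
[-0.04086536  0.79656853  0.38165126] [-1.6219179   2.66805957 -2.93778615] [-45.38012919  25.95618024]
```

Turned 150°, with q6 at 120. For the last 60° I'll open, rise, turn the tool back half a turn and re-grip.

{"fn": "move_arm", "kwargs": {"plan": [[0,0,0,0,0,0,-0.5],[0,0,0,0,0,0,-0.1],[0,0,0,0,0,-1,0],[0,0,0,0,0,-4,0],[0,0,-8,0,0,-6,0]]}}

```text
time_s: 21.75
position: [0.431, -0.2694, 0.1582]
tool_rot: [[0.394, -0.919, 0.002], [-0.919, -0.394, -0.001], [0.002, -0.001, -1.0]]
ft_force: [-1.0, -0.6, -0.5]
grip_width: 0.0428
gripper_force: 0.0
```

{"fn": "move_arm", "kwargs": {"plan": [[0,0,-8,0,0,0,0],[0,0,-16,0,0,0,0],[0,0,-24,0,0,0,0],[0,0,-32,0,0,0,0],[0,0,-40,0,0,0,0]]}}

```text
time_s: 22.25
position: [0.4308, -0.2692, 0.1568]
tool_rot: [[0.894, -0.447, 0.001], [-0.447, -0.894, -0.001], [0.001, 0.0, -1.0]]
ft_force: [0.2, -0.3, 0.7]
grip_width: 0.0427
gripper_force: 0.0
```

{"fn": "move_arm", "kwargs": {"plan": [[0,0,-8,0,0,0,0],[0,0,-16,0,0,0,0],[0,0,-24,0,0,0,0],[0,0,-32,0,0,0,0],[0,0,-40,0,0,0,0]]}}

```text
time_s: 22.75
position: [0.4308, -0.2693, 0.1568]
tool_rot: [[0.973, 0.232, 0.001], [0.232, -0.973, -0.001], [0.001, 0.001, -1.0]]
ft_force: [0.4, 0.6, -0.5]
grip_width: 0.0429
gripper_force: 0.0
```

{"fn": "move_arm", "kwargs": {"plan": [[0,0,-8,0,0,0,0],[0,0,-16,0,0,0,0],[0,0,-24,0,0,0,0],[0,0,-32,0,0,0,0],[0,0,-40,0,0,0,0]]}}

```text
time_s: 23.25
position: [0.4308, -0.2692, 0.1568]
tool_rot: [[0.596, 0.803, 0.001], [0.803, -0.596, -0.001], [-0.0, 0.001, -1.0]]
ft_force: [-0.2, 0.2, -0.0]
grip_width: 0.0425
gripper_force: 0.0
```

{"fn": "move_arm", "kwargs": {"plan": [[0,0,-8,0,0,0,0],[0,0,-16,0,0,0,0],[0,0,-24,0,0,0,0],[0,0,-32,0,0,0,0],[0,0,-40,0,0,0,0]]}}

```text
time_s: 23.75
position: [0.4308, -0.2692, 0.1568]
tool_rot: [[-0.06, 0.998, 0.001], [0.998, 0.06, -0.001], [-0.001, 0.001, -1.0]]
ft_force: [0.1, -0.8, 0.3]
grip_width: 0.0426
gripper_force: 0.0
```

```bash
python3 -c "
from h import *
go((.4308,-.2693,.098),15)"
```

```text
t 23.75 p [ 0.4308 -0.2692  0.1568] yaw 3.43 q6 -48.8 F [ 0.1 -0.8  0.3] w 0.0426 0.0
rot [  0.05   0.05 -11.57] shift cm [-0.   -0.01  5.88]
```

{"fn": "move_arm", "kwargs": {"plan": [[0,0,-8,0,0,0,0],[0,0,-11.5,0,0,2,0],[0,0,-11.5,0,0,4,0],[0,0,-11.5,0,0,5.8,0],[0,0,-11.5,0,0,5.8,0]]}}

```text
time_s: 24.25
position: [0.4301, -0.2686, 0.0969]
tool_rot: [[-0.252, 0.968, -0.002], [0.968, 0.252, 0.002], [0.003, -0.001, -1.0]]
ft_force: [-0.8, 0.3, 0.2]
grip_width: 0.0424
gripper_force: 0.0
```

{"fn": "move_arm", "kwargs": {"plan": [[0,0,0,0,0,0,-0.4],[0,0,0,0,0,0,-0.7],[0,0,0,0,0,0,-1],[0,0,0,0,0,0,-1],[0,0,0,0,0,0,-1]], "squeeze": 60}}

```text
time_s: 24.75
position: [0.4309, -0.2696, 0.0994]
tool_rot: [[-0.251, 0.968, 0.001], [0.968, 0.251, -0.002], [-0.002, 0.001, -1.0]]
ft_force: [-2.3, 0.7, 6.2]
grip_width: 0.0146
gripper_force: 59.0
```

```bash
python3 -c "
from h import *
go();s=env.observe();print(s['wrist_torque'],np.array(s['tool_rot']).T@s['ft_force'],s['q'][:2])"
```

```text
t 24.75 p [ 0.4309 -0.2696  0.0994] yaw 14.51 q6 -59.9 F [-2.3  0.7  6.2] w 0.0146 59.0
[-0.00948148  0.46846251  0.04798507] [ 1.25850217 -2.08508609 -6.21290711] [-45.39071673  25.79471635]
```

Grip is good. Turn the remaining 60°.

{"fn": "move_arm", "kwargs": {"plan": [[0,0,8,0,0,0,-1],[0,0,16,0,0,0,-1],[0,0,24,0,0,0,-1],[0,0,32,0,0,0,-1],[0,0,40,0,0,0,-1]]}}

```text
time_s: 25.25
position: [0.4306, -0.2696, 0.0993]
tool_rot: [[0.435, 0.901, 0.001], [0.901, -0.435, -0.002], [-0.002, 0.001, -1.0]]
ft_force: [-3.5, 0.9, 7.6]
grip_width: 0.0145
gripper_force: 59.3
```

{"fn": "move_arm", "kwargs": {"plan": [[0,0,8,0,0,0,-1],[0,0,15,0,0,0,-1],[0,0,20,0,0,0,-1],[0,0,20,0,0,0,-1]]}}

```text
time_s: 25.65
position: [0.4305, -0.2696, 0.0994]
tool_rot: [[0.715, 0.699, 0.0], [0.699, -0.715, -0.002], [-0.001, 0.002, -1.0]]
ft_force: [-4.1, 0.2, 6.7]
grip_width: 0.0144
gripper_force: 59.2
```

```bash
python3 -c "
from h import *
go();s=env.observe();print(s['wrist_torque'],np.array(s['tool_rot']).T@s['ft_force'],s['q'][:2])"
```

```text
t 25.65 p [ 0.4305 -0.2696  0.0994] yaw -45.63 q6 0.3 F [-4.1  0.2  6.7] w 0.0144 59.2
[-0.07742255  0.76424517  0.11133612] [-2.80211219 -2.99295559 -6.65303584] [-45.40287304  25.78315266]
```

Release, rise and back off so the camera sees the console.

{"fn": "move_arm", "kwargs": {"plan": [[0,0,0,0,0,0,-0.5],[0,0,0,0,0,0,-0.1],[0,0,0,0,0,-1,0],[0,0,0,0,0,-5,0],[0,0,0,0,0,-10,0]]}}

```text
time_s: 26.15
position: [0.43, -0.2685, 0.1986]
tool_rot: [[0.713, 0.701, -0.002], [0.701, -0.713, 0.003], [0.0, -0.004, -1.0]]
ft_force: [0.8, -0.7, 0.3]
grip_width: 0.043
gripper_force: 0.0
```

{"fn": "move_arm", "kwargs": {"plan": [[0,0,0,-2,0,-5,0],[0,0,0,-4,0,-10,0],[0,0,0,-4,0,-14,0],[0,0,0,-4,0,-14,0],[0,0,0,-4,0,-14,0]]}}

```text
time_s: 26.65
position: [0.402, -0.297, 0.3388]
tool_rot: [[0.714, 0.701, 0.001], [0.701, -0.714, -0.001], [-0.0, 0.002, -1.0]]
ft_force: [0.6, 0.6, -0.8]
grip_width: 0.0425
gripper_force: 0.0
```

```bash
python3 - <<'E'
from lean import *
np.set_printoptions(precision=4,suppress=True)
go(); p=env.get_image("wrist"); save(p,"w13")
g=p["color"]
c,y=np.array([.431,-.269]),np.radians(-30.)
# nose direction: darkness along 44 mm radius at z~.095, every 5 deg; white line likewise
gg=cv2.cvtColor(g,cv2.COLOR_RGB2GRAY)
o=[]
for a in range(0,360,5):
    t=np.radians(a)+y; v=[]
    for r in(.040,.044,.047):
        u=proj(p,[[c[0]+r*np.cos(t),c[1]+r*np.sin(t),.092]])[0]; v.append(int(gg[int(round(u[1])),int(round(u[0]))]) if 0<=u[0]<560 and 0<=u[1]<420 else -1)
    o.append((a if a<=180 else a-360,int(np.mean(v))))
print(sorted(o,key=lambda k:k[1])[:12])
m=env.outline_of("ring_large",p)
if m: print("ring",m[0]["bbox"])
lean()
for k in("mark","selector_grip"):
    for t in env.tip_of(k,p)[:1]: print(k,t["pixel"],t["conf"],onz(p,t["pixel"],.075 if k=="mark" else .109))
q=env.get_image("scene")
for k in("ring_mid","ring_small","ring_large"):
    for t in env.tip_of(k,q)[:1]: print(k,t["pixel"],t["conf"])
E
```

```text
t 26.65 p [ 0.402  -0.297   0.3388] yaw -45.52 q6 -4.5 F [ 0.6  0.6 -0.8] w 0.0425 0.0
[(-100, 21), (-105, 22), (-110, 24), (-95, 104), (-90, 157), (-115, 175), (10, 183), (0, 184), (180, 184), (-130, 184), (-125, 184), (-120, 184)]
ring [246.8, 23.6, 23.0, 47.3]
[(359, -0.003, np.float64(0.0), 0, 2), (359, 0, np.float64(0.0), 0, 2), (366, 0, np.float64(-0.002), 3, 0)] 2196
selector_grip [278.0, 136.9] 0.96 [ 0.4303 -0.2659  0.109 ]
ring_mid [188.3, 257.6] 0.65
ring_small [349.9, 138.2] 0.56
ring_large [260.9, 237.2] 0.71
```

The nose centres on −105° (the tall stud) and the ring stands upright. I'll check the hanging rings quickly, then hand in.

```bash
python3 - <<'E'
from h import *
t=env.get_image("top")
ok=True
for k,e in(("ring_mid",(142.8,188.8)),("ring_small",(99.5,230.5))):
    d=min([np.hypot(*(np.array(r["pixel"])-e)) for r in env.tip_of(k,t)]+[99]); print(k,d)
q=env.get_image("scene"); a=cv2.imread("pics/scene0.png")[:,:,::-1].astype(int); print("scene diff at hanging rings",np.abs(a[125:170,335:365]-q["color"][125:170,335:365]).mean())
ok=np.abs(a[125:170,335:365]-q["color"][125:170,335:365]).mean()<12
if ok: print(env.close_job())
E
```

```text
ring_mid 0.5999999999999943
ring_small 99
scene diff at hanging rings 3.0960493827160493
the job is handed in; nothing more can be done
None
```

The large ring is standing upright and released in the console slot, and the knob is at the eighth detent with its nose at the tall stud; the other two rings look unmoved, and I handed the job in about 27 s into the 70 s limit. On the first release the ring leaned about 8° against the slot wall, so I re-gripped it and set it upright before turning the knob.

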